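# Load the vial rack past the sprung lane gate

### The job

Load the blue vial rack into the reader: with one fingertip press the red paddle down to hold the yellow gate open, and with the other finger push the rack along the lane past the gate until it is fully home against the white reader, then let the gate spring shut behind it and move clear. The gate must not touch the rack at any time; only push the rack, do not lift or tip it, and leave the jar, beaker and bottle alone.

Things in the scene. Friction and masses are not known exactly. Their poses are not given: they have to be found in the camera images.
- lane: Fixed rack lane: aluminium channel ending at a white reader. Origin on the bench below the lane's middle line at the gate; z up; racks travel along its +y. Floor 35 mm above the bench, y -270 to +155 mm, open on top. 60 mm wide between low rails (x +-30 to +-36 mm, tops at z 47 mm). The gate crosses at y = 0 through a 14 mm slot; the red paddle is outside the rail on the -x side.
- lane_end (a point): Middle of the lane floor where it meets the reader's face, the end stop (lane x 0, y +155, z 35 mm). Axes as lane. The reader is 100 mm wide, 75 mm deep, 110 mm high above the bench.
- gate (a joint): Swing of gate arm and paddle, rad: 0 = gate up (closed), 0.34 = paddle fully down on its end stop. The arm is wholly below the lane floor (open) from about 0.26 on; hold it at 0.28 to 0.33. A spring closes it: 3 to 6 N down on the paddle holds it at any angle, and it springs up by itself when let go.
- gate_arm (a point): Yellow gate arm, 7 mm thick along the lane, with the red paddle fixed on it; this point: middle of its top edge (lane x 0 when open). Its hinge line runs along y at lane x +77, z 20 mm. Closed, its top edge slopes up across the lane to about 27 mm above the floor at the paddle side. The paddle is a flat red plate 40 mm wide, 320 mm long (lane y -240 to +80 mm).
- paddle_rear (a point): Middle of the paddle's width on its top face, at its upstream end (lane y -240 mm); moves with the paddle: lane x -52, z 110 mm when closed (plate slanting, outer edge 13 mm higher than inner), x -75, z 62 mm and level when fully down. 0.01 rad of the gate is about 1.5 mm of height.
- paddle_front (a point): Middle of the paddle's width on its top face, at its downstream end, nearest the reader (lane y = +80 mm); moves with the paddle.
- rack: Loose blue plastic rack with eight capped vials fixed in it, 54 mm wide (x), 100 mm long (y), 56 mm high, about 0.3 kg. Origin at the centre of its underside; +y is the travel direction. Starts upright in the lane, nose 20 to 80 mm before the gate. Fully home its origin is at lane y +105 mm (nose on the reader, tail 55 mm past the gate).
- rack_tail (a point): Middle of the rack's tail face, a flat upright plate 48 mm high and 54 mm wide (this point: rack y -50 mm, 30 mm above its underside): where to push.
- rack_nose (a point): Middle of the rack's nose face (y +50 mm, 30 mm above its underside).
- jar: Bystander: amber jar with blue cap, 54 mm diameter, 85 mm high, origin at centre of its underside. Loose.
- beaker: Bystander: open glass beaker, 64 mm rim diameter, 80 mm high, origin at centre of its underside. Loose.
- flask: Bystander: white bottle with red cap, 48 mm diameter, 100 mm high, origin at centre of its underside. Loose.
Things that resemble listed ones, but are neither listed nor needed, are in the scene too. Leave any green look-alike of the rack alone.

How it is judged:
On the way, in this order (a step that is already met when the one before it is completed fails the run):
1. the gate is held open by the paddle while the rack is still wholly before it (value of joint gate above 0.24 rad and y of rack_nose in the frame of lane below -0.004 m), for 0.1 s.
2. the rack has been pushed wholly past the gate with the gate still held open (value of joint gate above 0.24 rad and y of rack_tail in the frame of lane above 0.008 m), for 0.05 s.
At the end, for the whole second after the job is handed in: The rack stands upright at rest on the lane floor, its nose within 6 mm of the reader, and the gate is up again behind it (within 0.03 rad of closed) (y of rack_nose in the frame of lane between 0.149 and 0.159 m and x of rack in the frame of lane between -0.008 and 0.008 m and z of rack in the frame of lane below 0.039 m and angle between rack's own z axis and vertical below 0.05 rad and linear speed of rack below 0.01 m/s and value of joint gate below 0.03 rad); the robot touches nothing.
It fails at once if the gate touched the rack (over 0.5 N) (contact force between gate and rack above 0.5 N).
It fails at once if the rack was lifted more than 10 mm (z of rack in the frame of lane above 0.045 m).
It fails at once if the rack was tipped by more than 0.2 rad (angle between rack's own z axis and vertical above 0.2 rad).
It fails at once if a bystander was moved more than 15 mm (distance of any of jar, beaker, flask from where it was at the start of the episode above 0.015 m).
It also fails if it takes over 38 s, if anything falls off the work surface, if the arm or the gripper's body presses on something with over 40 N, if the wrist force passes 120 N, or if a joint passes its speed limit or range.

### The arm

A 7-joint arm with a two-finger parallel gripper is mounted at the origin on the work surface. World frame = base frame: x ahead of the robot, y to its left, z up, the work surface at z = 0. Lengths are in m, angles in rad, forces in N, time in s.
With the tool pointing down it reaches from about 0.35 to 0.9 m from the base axis. Payload 7.2 kg.
Tool frame: the origin (TCP) lies midway between the tips of the shut fingers; the grasp point (between the pads) lies 19 mm behind it; z points along the fingers, y is the direction in which the jaws open and shut (so a half turn about z gives the same grasp; the last joint's range is limited). The gripper opens to 88 mm and grips with 3 to 60 N. Pads are 20 mm wide; open, the fingers measure 115 mm over their backs; the gripper's body (75 mm by 178 mm) begins 61 mm behind the grasp point.
Start: joints at [-1.269, 0.411, -0.013, 1.596, 0.006, 1.134, -0.082], TCP at [0.226, 0.583, 0.223] pointing down, gripper open.
Joint ranges: [-2.95, 2.95], [-0.29, 1.99], [-1.47, 1.44], [0.14, 2.54], [-1.03, 4.17], [0.13, 1.85], [-2.86, 2.86]. Speed limits (rad/s): [2.39, 2.39, 3.01, 3.01, 3.14, 3.14, 3.14].

### API

Orientations are given as a unit quaternion [w, x, y, z].
In Python, from cell import arm, kin, viewer, close_job gives the robot as it stands. Calls block until the motion is done:
- arm.reach(position, orientation): joint-space move of the TCP to a pose.
- arm.line_to(position, rotation=None, max_speed=0.15, until_force=None): straight line of the TCP; rotation=None keeps the orientation; max_speed is the mean speed in m/s. With until_force (N) it stops when the force on the tool has changed by that much, and returns True; else False.
- arm.move_j(angles): joint-space move.
- arm.ungrasp() and arm.grasp(f_grip=None): open the fingers fully, or close them until they stop; f_grip is the grip in N (None keeps the last).
- arm.hold(seconds).
- kin.inverse_kinematics(position, orientation): joint angles nearest the present ones, or None.
- viewer.capture(name): name is "scene" or "top"; returns a dict with "image" (384x512x3 uint8, red, green, blue), "K" (3x3 intrinsics, pixels), "R" (3x3) and "t" (3): a world point X has camera coordinates R X + t. Camera axes: x right, y down, z forward; pixel columns grow to the right and rows downward; lengths in m; the calibration is good to about 2 mm. A picture is of the moment at which its call begins. There is no depth.
A pose or a line that the arm cannot do raises arm.IKError and nothing moves.
- close_job(): hands the job in, once; it reports no verdict.
Readings, each from a call of its own:
- arm.get_time_s(): time.
- arm.get_joints(): joint angles.
- arm.get_qvel(): joint speeds.
- arm.get_effort(): joint torques, N m.
- arm.get_eef_pos(): TCP position.
- arm.get_tool_rot(): TCP orientation.
- arm.get_force(): force on the tool from outside, world axes, zero at the start.
- arm.get_torque(): the same for the moment, N m.
- arm.get_width(): finger opening in m.
Only numpy, scipy, OpenCV 4.12 (cv2) and the standard library are available. Lean on these libraries where they do the work, as an engineer would, in place of code of your own. Each camera call takes 0.05 s, during which the arm holds its last target. There are 200 camera calls.

## Working session

There is one attempt and no reset: what is moved stays moved. The work goes in short steps, each a Python script; the robot and the scene stay as the last script left them, time stands still between calls to the robot, and variables do not carry over. Pictures are saved under pics/ and viewed, about 8 in all and at most 12, crops included, and the job is handed in when it is done.

```bash
ls; mkdir -p pics
python3 - <<'E'
from cell import arm, kin, viewer
import cv2,numpy as np
for n in("scene","top"):
    c=viewer.capture(n); np.savez(f"pics/{n}0.npz",**c)
    cv2.imwrite(f"pics/{n}0.png",cv2.resize(c["image"][:,:,::-1],(800,600),interpolation=cv2.INTER_CUBIC))
    print(n,c["K"].tolist(),c["R"].round(4).tolist(),c["t"])
print(arm.get_time_s(),arm.get_eef_pos(),arm.get_tool_rot(),arm.get_width())
E
```

```text
pics
scene [[361.5696576039962, 0.0, 261.2533849320477], [0.0, 361.5696576039962, 197.18940911172956], [0.0, 0.0, 1.0]] [[-0.1342, 0.9909, -0.0146], [0.8118, 0.1015, -0.575], [-0.5683, -0.089, -0.818]] [ 0.07135784 -0.40253138  1.28495153]
top [[488.09473262783655, 0.0, 257.273106068905], [0.0, 488.09473262783655, 189.7432126749664], [0.0, 0.0, 1.0]] [[-0.0067, -0.9996, -0.0259], [-0.9817, 0.0115, -0.1899], [0.1902, 0.0241, -0.9815]] [0.01788371 0.6065995  1.12749149]
0.1 [0.22576918 0.58231889 0.22189776] [-8.62575138e-05  1.83820981e-01  9.82959472e-01 -7.17795736e-04] 0.08768985758367376
```

View pics/scene0.png

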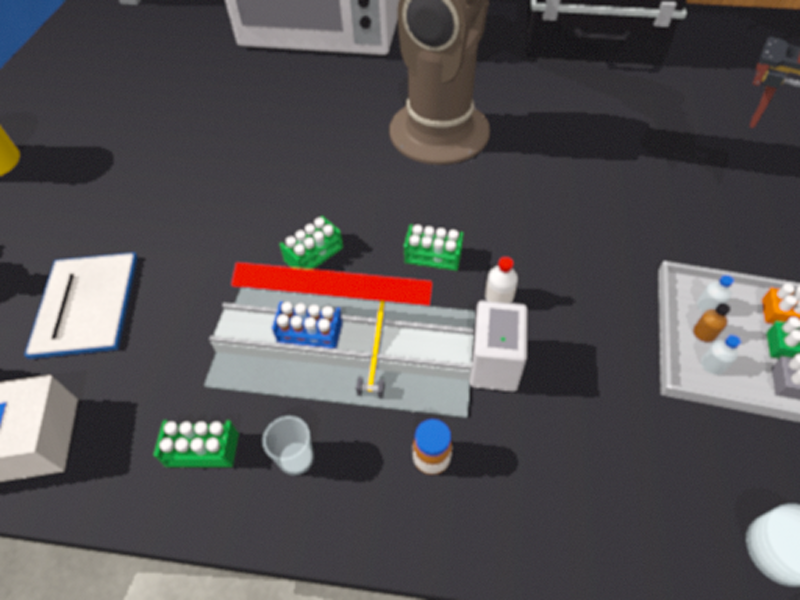

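View pics/top0.png

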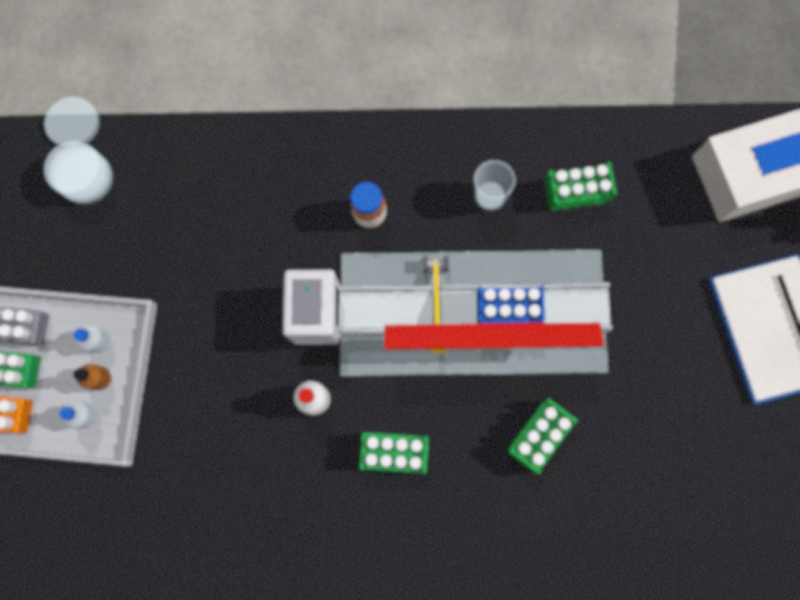

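Candidates for the rack (800×600 pixels):
- **Blue rack in the lane:** scene (307,323), top (512,303). I choose this one.
- **Green look-alikes:** top (583,186), (395,452), (543,436).
- **Coloured racks in the tray, far left of the top view:** not in the lane.

The paddle is at top (495,335), the reader at (310,305) and the gate at (437,305). Lane +y is close to world +y. Next I'll fit the lane from the paddle corners at their known heights, then the rack from its blue rim, and check the choice with a crop.

```bash
cat > h.py <<'E'
import cv2,numpy as np
def ray(c,uv,z):
    d=c["R"].T@np.linalg.inv(c["K"])@np.array([*uv,1.]); o=-c["R"].T@c["t"]
    return (o+d*(z-o[2])/d[2])
def biggest(m):
    cs,_=cv2.findContours(m.astype(np.uint8),cv2.RETR_EXTERNAL,cv2.CHAIN_APPROX_NONE)
    return max(cs,key=cv2.contourArea)
def masks(im):
    r,g,b=[im[...,i].astype(int) for i in range(3)]
    return (r>130)&(g<70)&(b<70), (b>90)&(r<70)&(g<120)&(b>g+40)
E
python3 - <<'E'
from h import *
ys,ye=-.240,.080
for n in("scene","top"):
    c=dict(np.load(f"pics/{n}0.npz")); red,blue=masks(c["image"])
    k=biggest(red); box=cv2.boxPoints(cv2.minAreaRect(k))
    q=cv2.approxPolyDP(cv2.convexHull(k),4,True)[:,0]; print(n,"poly",q.tolist(),"box",box.round(1).tolist())
    # order by world y then x
    P=[]
    pts=box.astype(float) if n=="top" else (q.astype(float) if len(q)==4 else box.astype(float))
    w=[ray(c,p,.11)[:2] for p in pts]; o=np.argsort([a[1] for a in w])
    src=[];dst=[]
    for grp,y in((o[:2],ys),(o[2:],ye)):
        grp=sorted(grp,key=lambda i:w[i][0])
        for i,(x,z) in zip(grp,((-.0709,.1165),(-.0331,.1035))):
            src.append((x,y));dst.append(ray(c,pts[i],z)[:2])
    src=np.array(src);dst=np.array(dst)
    A=src-src.mean(0);B=dst-dst.mean(0); th=np.arctan2((A[:,0]*B[:,1]-A[:,1]*B[:,0]).sum(),(A*B).sum())
    R=np.array([[np.cos(th),-np.sin(th)],[np.sin(th),np.cos(th)]]); t=dst.mean(0)-R@src.mean(0)
    print("yaw",th,"t",t,"res mm",((src@R.T+t-dst)*1e3).round(1).tolist())
    m=blue.copy()
    # blue rack blob nearest the lane
    cs,_=cv2.findContours(m.astype(np.uint8),cv2.RETR_EXTERNAL,cv2.CHAIN_APPROX_NONE)
    for s in cs:
        if cv2.contourArea(s)<15: continue
        L=np.array([(R.T@(ray(c,p,.083)[:2]-t)) for p in s[:,0].astype(float)])
        if abs(L[:,0].mean())<.06 and -.3<L[:,1].mean()<.2: print("blue lane xy min/max at z=.083",L.min(0),L.max(0),"px",s[:,0].min(0),s[:,0].max(0))
c=dict(np.load("pics/top0.npz")); a=c["image"][150:250,170:400,::-1]; b=dict(np.load("pics/scene0.npz"))["image"][150:270,120:350,::-1]
cv2.imwrite("pics/crop1.png",np.vstack([cv2.resize(a,None,fx=2.6,fy=2.6,interpolation=2),cv2.resize(b,None,fx=2.6,fy=2.6,interpolation=2)]))
E
```

```text
scene poly [[151, 168], [275, 179], [274, 194], [149, 183]] box [[147.39999389648438, 182.89999389648438], [149.0, 166.6999969482422], [276.6000061035156, 178.6999969482422], [275.1000061035156, 194.89999389648438]]
yaw 0.014380599136359586 t [ 0.58994412 -0.04191194] res mm [[0.2, -0.8], [0.1, -3.6], [-0.9, 2.9], [0.6, 1.6]]
blue lane xy min/max at z=.083 [-0.02332678 -0.1597863 ] [ 0.04811374 -0.05549482] px [175 197] [217 221]
top poly [[384, 220], [246, 221], [247, 210], [382, 208]] box [[245.8000030517578, 208.5], [383.8999938964844, 206.3000030517578], [384.1000061035156, 221.10000610351562], [246.0, 223.3000030517578]]
yaw 0.004958363053839579 t [ 0.58850683 -0.04008465] res mm [[-1.1, -4.4], [0.9, 0.2], [-0.8, 2.6], [1.0, 1.7]]
blue lane xy min/max at z=.083 [-0.02517508 -0.15699519] [ 0.023222   -0.06285644] px [306 185] [346 205]
```

View pics/crop1.png

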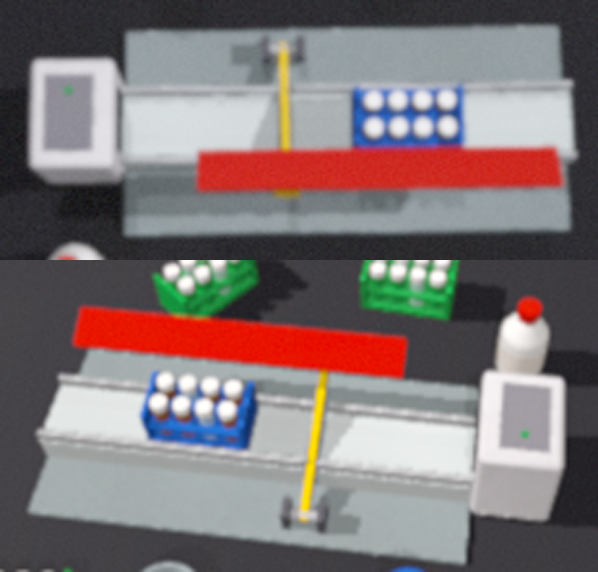

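The crop confirms the blue eight-vial rack upstream of the closed yellow gate. From the fit, the lane origin is about (0.589,-0.041) with yaw about 0.01, and the rack runs from lane y -0.158 to -0.058. I'll angle the jaws 30° so one fingertip sits on the paddle and the other behind the tail.

```bash
cat >> h.py <<'E'
YAW=.010; T0=np.array([.5892,-.041])
def W(x,y,z):
    c,s=np.cos(YAW),np.sin(YAW); return [T0[0]+c*x-s*y,T0[1]+s*x+c*y,z]
def inv(p):
    c,s=np.cos(YAW),np.sin(YAW); d=np.array(p[:2])-T0; return np.array([c*d[0]+s*d[1],-s*d[0]+c*d[1],p[2]])
phi=(np.pi/6+YAW+np.pi/2)/2
Q=[0,float(np.cos(phi)),float(np.sin(phi)),0]
def tcp(g,y,dz=0):   # TCP for paddle finger pressing at gate angle g, paddle finger 7 mm outside plate middle
    a=.609-g; xc=.077-.1576*np.cos(a); z=.020+.1576*np.sin(a)+.018*np.sin(.34-g)
    return W(xc+.037,y,z+dz)
E
python3 - <<'E'
from h import *
from cell import arm,viewer
Y=-.2025
arm.reach(tcp(0,Y,.08),Q); print(arm.get_time_s(),inv(arm.get_eef_pos()))
arm.line_to(tcp(0,Y,.012),max_speed=.15)
for n in("scene","top"):
    c=viewer.capture(n); np.savez(f"pics/{n}1.npz",**c)
a=dict(np.load("pics/top1.npz"))["image"][120:270,200:420,::-1]; b=dict(np.load("pics/scene1.npz"))["image"][130:260,100:320,::-1]
cv2.imwrite("pics/crop2.png",np.vstack([cv2.resize(x,None,fx=2.1,fy=2.1,interpolation=2) for x in(a,b)]))
print(arm.get_time_s(),inv(arm.get_eef_pos()),arm.get_tool_rot(),arm.get_force())
E
```

```text
3.2417 [-0.01483999 -0.20154889  0.19599224]
3.9417 [-0.01469062 -0.20302247  0.12931212] [8.59370691e-04 4.95711147e-01 8.68487027e-01 5.84556627e-05] [ 0.30345709 -0.66749475 -0.0815849 ]
```

View pics/crop2.png

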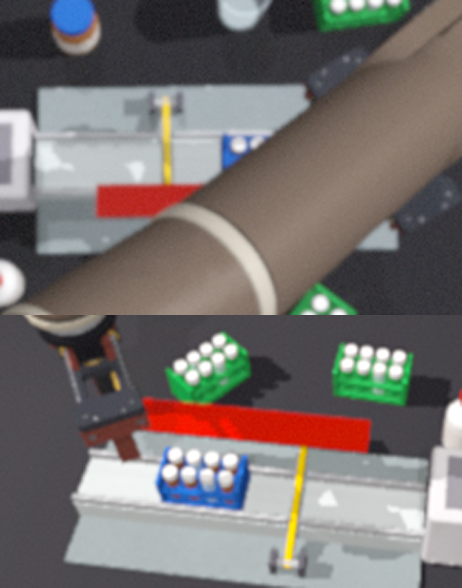

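The scene crop shows the push finger behind the rack tail at about (128,445), above the lane. The other finger is over the paddle's rear end, and nothing else is near. Pressing down.

Run:
```python
from h import *
from cell import arm,viewer
Y=-.2025
for g in(0,.08,.16,.24,.305):
    arm.line_to(tcp(g,Y),max_speed=.06); print(g,arm.get_time_s(),inv(arm.get_eef_pos())-inv(tcp(g,Y)),arm.get_force())
arm.hold(.2)
c=viewer.capture("scene"); np.savez("pics/scene2.npz",**c)
cv2.imwrite("pics/crop3.png",cv2.resize(c["image"][130:260,100:350,::-1],None,fx=3,fy=3,interpolation=2))
print(arm.get_time_s(),arm.get_force())
```

```text
0 4.2917 [-0.00018766  0.00015986 -0.00033583] [-0.86441695 -0.13149773 -1.47574202]
0.08 4.675 [ 0.00016957 -0.00021558  0.00024814] [0.42560413 0.49978081 2.34580373]
0.16 5.0583 [ 7.58649392e-05 -2.60413273e-04  2.69588558e-04] [ 0.30287585 -0.67810086  3.14630389]
0.24 5.4417 [ 7.89759985e-05 -2.74933288e-04  3.01087552e-04] [-1.39399352 -1.40392119  5.06275078]
0.305 5.7833 [-1.64427950e-05 -2.18678595e-04  2.91050161e-04] [-1.71920573 -1.71418251  4.40047905]
6.0333 [-0.95195374 -1.57905845  5.18081192]
```

View pics/crop3.png

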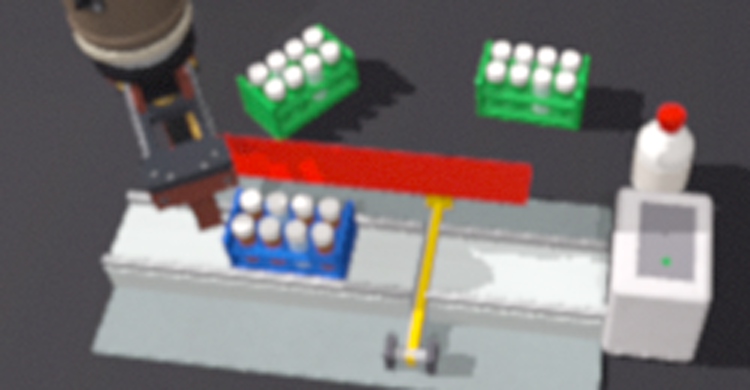

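```bash
python3 - <<'E'
from h import *
c=dict(np.load("pics/scene2.npz")); red,_=masks(c["image"]); red[:, :170]=0; red[150+30:,:]&=True
k=biggest(red)[:,0]; print("right edge px",k[k[:,0]>=k[:,0].max()-1].tolist())
for g in(.24,.305,.34):
    a=.609-g; xc=.077-.1576*np.cos(a); z=.02+.1576*np.sin(a); t=.34-g
    o=[]
    for s in(-.02,.02):
        X=np.array(W(xc+s*np.cos(t),.08,z-s*np.sin(t))); p=c["K"]@(c["R"]@X+c["t"]); o.append((p[:2]/p[2]).round(1).tolist())
    print(g,o)
E
python3 - <<'E'
from h import *
from cell import arm,viewer
g=.305
print(arm.line_to(tcp(g,-.185),max_speed=.05,until_force=12),arm.get_force(),inv(arm.get_eef_pos()))
print(arm.line_to(tcp(g,-.150),max_speed=.05,until_force=12),arm.get_force(),inv(arm.get_eef_pos()),arm.get_time_s())
c=viewer.capture("scene"); np.savez("pics/scene3.npz",**c)
cv2.imwrite("pics/crop4.png",cv2.resize(c["image"][130:260,100:350,::-1],None,fx=3,fy=3,interpolation=2))
E
```

```text
right edge px [[275, 195], [275, 194], [275, 193], [276, 192], [276, 191], [276, 190], [276, 189], [276, 188], [276, 187], [276, 186], [276, 185], [275, 184]]
0.24 [[277.2, 182.0], [275.6, 195.3]]
0.305 [[277.2, 183.5], [275.6, 196.2]]
0.34 [[277.2, 184.4], [275.7, 196.7]]
False [-0.08955274 -2.79713369  5.31410678] [-0.03565986 -0.18425444  0.06813366]
False [ 0.38960441 -3.823886    5.52225011] [-0.03566821 -0.14948968  0.06812947] 7.3833
```

View pics/crop4.png

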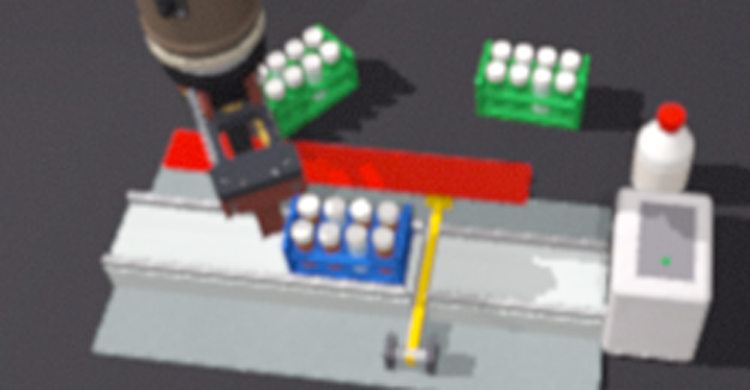

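The paddle is down with about 5 N on it. Its edge pixels fit 0.305 rad, and the tip height agrees. The rack has moved with the finger: tail at crop (287,240), nose at (410,245), about 10 mm before the gate. It sits straight in the lane. Pushing it home.

Run:
```python
from h import *
from cell import arm,viewer
g=.305
print(arm.line_to(tcp(g,-.005),max_speed=.06,until_force=12),arm.get_force(),inv(arm.get_eef_pos()),arm.get_time_s())
print(arm.line_to(tcp(g,.032),max_speed=.02,until_force=6),arm.get_force(),inv(arm.get_eef_pos()),arm.get_time_s())
c=viewer.capture("scene"); np.savez("pics/scene4.npz",**c)
cv2.imwrite("pics/crop5.png",cv2.resize(c["image"][130:260,100:350,::-1],None,fx=3,fy=3,interpolation=2))
```

```text
False [-0.0712956  -4.48295404  4.39932052] [-0.0363794  -0.00511849  0.06780368] 10.0
True [ 0.53398067 -0.14584322  4.3621193 ] [-0.03643583  0.01889004  0.06786133] 11.1917
```

View pics/crop5.png

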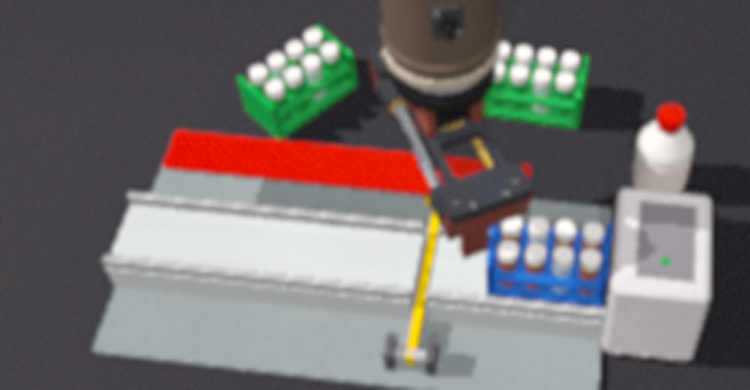

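The rack looks tight against the reader: nose at crop (610,250), tail past the gate. I'll do one short confirming push, back off 4 mm, let the paddle rise along its arc, and move clear.

Run:
```python
from h import *
from cell import arm,viewer
g=.305; y=inv(arm.get_eef_pos())[1]
print(arm.line_to(tcp(g,y+.008),max_speed=.02,until_force=8),arm.get_force(),inv(arm.get_eef_pos()),arm.get_time_s())
y=inv(arm.get_eef_pos())[1]-.005
arm.line_to(tcp(g,y),max_speed=.03)
for gg in(.24,.16,.08,0): arm.line_to(tcp(gg,y),max_speed=.06)
arm.line_to(tcp(0,y,.10),max_speed=.15)
p=W(-.15,-.15,.30); arm.reach(p,Q); arm.reach([.226,.45,.30],Q); arm.hold(.3)
for n in("scene","top"):
    c=viewer.capture(n); np.savez(f"pics/{n}5.npz",**c)
    red,blue=masks(c["image"]); k=biggest(red); print(n,"red",cv2.boundingRect(k),cv2.boundingRect(biggest(masks(np.load(f"pics/{n}0.npz")["image"])[0])))
a=dict(np.load("pics/top5.npz"))["image"][80:270,170:420,::-1]; b=c=dict(np.load("pics/scene5.npz"))["image"][130:310,100:350,::-1]
cv2.imwrite("pics/crop6.png",np.hstack([cv2.resize(x,(400,300),interpolation=2) for x in(a,b)]))
print(arm.get_time_s(),arm.get_force())
```

```text
True [ 0.31902321 -0.57530068  4.40683216] [-0.03639373  0.01887955  0.06804782] 11.5417
scene red (148, 168, 129, 27) (148, 168, 129, 27)
top red (246, 208, 140, 15) (246, 207, 139, 16)
17.8667 [-0.22233     0.18393037 -0.40419901]
```

View pics/crop6.png

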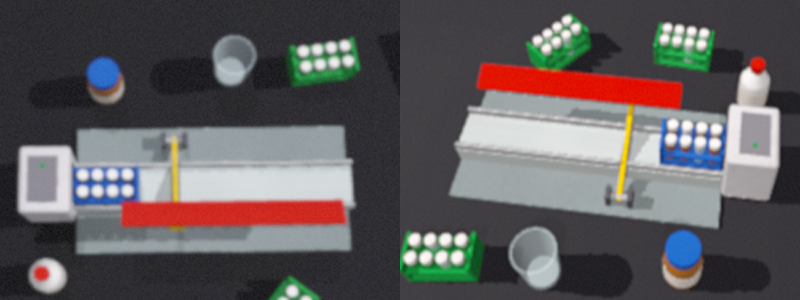

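The top crop shows the rack's nose meeting the reader at (73,185) and the gate up behind its tail at (175,185). The red paddle's pixel box is back to its starting one, the bystanders look unmoved, and the arm is clear. The confirming push stopped on force with no travel. Handing in.

```bash
python3 -c "
from cell import close_job
close_job()"
```

```text
the job is handed in; nothing more can be done
```

The blue rack is loaded against the white reader and the gate has closed behind it. I handed the job in at about 18 s on the robot's clock; the hand-in gives no verdict.

**What I did:** With the jaws angled 30°, one fingertip pressed the paddle to about 0.305 rad, with about 5 N on it. The other finger pushed the rack past the gate until a force stop. I then backed off 5 mm, let the paddle rise along its arc and moved the arm clear.

**Last checks:**
- **Rack home:** a second push stopped on force at the same place (lane y 18.9 mm for the tool, against 17.7 mm predicted). The pictures show the nose on the reader.
- **Gate shut:** the paddle's outline is back to its starting pixels within 1 px in both views.
- **Bystanders and arm:** the jar, beaker and bottle look unmoved, by eye only. The force reading is about zero.

**Not confirmed:** The gate angle during the push rests on the fingertip height, since the image check was only good to a few hundredths of a radian. The two camera fits of the lane differed by about 0.01 rad and 2 mm, so I used a value close to their average. Contact force between gate and rack could not be measured; nothing in the pictures or tool forces suggested any.

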